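# Try the lid stay of the cutlery chest before service

## Robot

A 6-joint arm with a two-finger parallel gripper is mounted at the origin on the work surface; the furniture and walls round the work are solid. World frame = base frame: x ahead of the robot, y to its left, z up, the work surface at z = 0. Lengths are in m, angles in rad, forces in N, time in s.
With the tool pointing down it reaches from about 0.275 to 0.85 m from the base axis. Payload 19 kg.
Tool frame: the origin (TCP) lies midway between the tips of the shut fingers; the grasp point (between the pads) lies 19 mm behind it (env.grip_point_offset is the distance from the TCP to the grasp point, in m); z points along the fingers, y is the line along which they close (so a half turn about z gives the same grasp; the last joint's range is limited). The gripper opens to 85 mm and grips with 20 to 120 N. Pads are 22 mm wide; open, the fingers measure 114 mm over their backs; the gripper's body (76 mm by 85 mm) begins 54 mm behind the grasp point. The pads swing forward as they close: fully open they stand 13 mm farther back than shut.
Start: joints at [1.214, 0.15, 1.437, -0, 1.554, -0.134], TCP at [0.127, 0.561, 0.231] pointing down, gripper open.
Joint ranges: [-2.8, 2.8], [-0.68, 2.1], [0.12, 2.68], [-1.39, 4.53], [0.16, 2.79], [-2.81, 2.81]. Speed limits (rad/s): [1.89, 1.89, 2.22, 3.01, 3.01, 3.01].

## Interface

Orientations are given as a rotation vector (axis times angle).
In Python, from plant import env gives the robot as it stands.
- The arm moves only by the shell command python3 -m creep 'ROWS' [FORCE]. ROWS is text: rows parted by semicolons, each of 7 numbers parted by spaces: the shift along the tool's x, y, z in cm, then the turn, a rotation vector about the tool's x, y, z in degrees, then the finger opening in cm, from 0 to 8.54. In form: tx ty tz wx wy wz grip; .... A call has 1 to 5 rows; each row shifts and turns the commanded pose from where the row before left it, along the tool's axes as they then stand; what a row does not reach is not made up. A row lasts 1/12 s, in which the tool goes at most 41.7 mm and 7.16 degrees, less where a joint would pass 70% of its speed; a pose out of reach is approached as far as the arm can. A call with a gripper value outside its range is refused whole. The fingers move at their own pace and stop on an object; FORCE is the grip in N (left out, the last holds). Time passes only in rows, so rows that do not move let the fingers close. It gives the time, the measured TCP pose, the force, the opening and the grip force at its end, in the units of the state.
- env.read_state(): the state, without advancing time (a new reading comes with each control period).
- env.capture(name): name is "scene" or "top" or "wrist"; returns a dict with "frame" (400x640x3 uint8, blue, green, red), "fx", "fy", "cx", "cy" (pixels), "cam_to_world" (4x4, takes a point from camera to world coordinates); the wrist camera has in their place "mount" (4x4, takes a point from camera to tool coordinates, whose origin is the TCP and whose axes are the flange's). Camera axes: x right, y up, looking along -z (the intrinsics and any distortion apply to the point x, -y, -z); pixel columns grow to the right and rows downward; lengths in m; the calibration is good to about 2 mm. The wrist camera is an equidistant fisheye: a pixel r from the principal point sees the ray r / f radians off the axis. A picture is of the moment at which its call begins: read the wrist's pose just before it. There is no depth.
- env.job_done(): hands the job in; it is judged then, once.
The state is a dict: "time_s": time; "qpos": joint angles; "qvel": joint speeds; "effort": joint torques, N m; "tool_pos": TCP position; "tool_rot": TCP orientation; "contact_force": force on the tool from outside, world axes, zero at the start; "torque": the same for the moment, N m; "gripper_width": finger opening in m; "finger_force": force on a finger pad.
Only numpy, scipy, OpenCV 4.12 (cv2) and the standard library are available. Lean on these libraries where they do the work, as an engineer would, in place of code of your own. Each camera call takes 0.05 s, during which the arm holds its last target. There are 200 camera calls.

## Task

Before service, try the lid stay of the oak cutlery chest: raise the lid by its black knob until the folding stay inside snaps straight, and let go so that the lid stands open on the stay alone. Then press the stay's red knee roller well down from above, until the knee is broken and the stay folds, take the hand away, and let the lid sink until it is fully shut. Do not disturb the glasses, the ramekin or the jar beside it.

Things in the scene. Friction and masses are not known exactly. Their poses are not given: they have to be found in the camera images.
- chest: oak cutlery chest with brass corners, fixed to the table, 200 (x) x 260 (y) x 90 mm without its lid, walls 9 mm; origin under the centre of its underside, x from the front (knob side) to the hinge side, y to the left seen from the front, z up. The lid is a 16 mm oak board of the same outline, about 0.75 kg, lying on the rim. A fork and a spoon lie inside along the hinge side.
- lid_hinge (a point): middle of the lid's hinge axis, fixed to the chest: 100 mm in +x of the chest's origin, 90 mm above its underside; the axis runs along the chest's y
- lid_knob (a point): centre of the black barrel knob, 30 mm diameter and 30 mm long along the chest's y with flat ends, on a 12 mm neck in the middle of the lid's front edge; moves with the lid. Shut: 237 mm in -x from the hinge axis and 8 mm above it (98 mm above the table, 37 mm ahead of the chest's front). Gripped on its flat ends it can pivot between the fingers as the lid rises. Lid open: 320 mm above the table.
- chest_lid (a joint): lid angle, rad: 0 shut, grows as the knob rises. The stay goes straight at 1.36; its sprung end lets the lid go on to a stop at 1.45 (3 N more at the knob), so raise it to about 1.41. Locked, it rests at about 1.34. Lifting takes 3 to 7 N at the knob. The hinge is damped: once the knee is broken the lid sinks shut by its own weight in roughly 5 to 9 s.
- stay_knee (a joint): angle of the stay's knee, rad: 0 folded with the lid shut, 1.67 where the two bars are in line, stop at 1.82 (locked, past straight). A light spring pushes it towards the stop: it snaps over by itself once the lid is raised past about 1.38, and snaps back if pressed too little; below about 1.3 it folds on by the lid's weight.
- stay_roller (a point): centre of the red roller on the stay's knee, 20 mm diameter, 36 mm long along the chest's y, 75 mm in -y of the chest's middle; hidden inside while shut. Locked: 14 mm in -x of the chest's origin, 111 mm above the table, in front of the open lid. Pressed down 25 to 35 mm (under 5 N; it also moves a little to the hinge) the knee breaks; then lift the hand away before the lid sinks.
- tumbler: clear glass tumbler, 81 mm diameter, 92 mm high, bystander; origin under its centre
- ramekin: white fluted ramekin, 68 mm diameter, 41 mm high, bystander; origin under its centre
- jar: red spice jar with white cap, 58 mm diameter, 94 mm high, bystander; origin under its centre
- wine_glass: stemmed wine glass, 80 mm diameter, 201 mm high, bystander; origin under its centre

How it is judged:
On the way, in this order (a step that is already met when the one before it is completed fails the run):
1. the lid stands open on its locked stay, the hand off the chest (value of joint chest_lid above 1.2 rad and value of joint stay_knee above 1.68 rad and contact force between the fingers and chest below 0.1 N), for 0.4 s.
2. the knee of the stay is broken (value of joint stay_knee below 1.3 rad), for 0.2 s.
At the end, for the whole second after the job is handed in: the lid is shut (within 0.05 rad, about 12 mm at the knob) (value of joint chest_lid below 0.05 rad); the robot touches nothing.
It fails at once if a bystander is shifted by more than 30 mm (distance of any of tumbler, ramekin, jar, wine_glass from where it was at the start of the episode above 0.03 m).
It fails at once if a bystander is tipped (angle between any of tumbler, ramekin, jar, wine_glass's own z axis and vertical above 0.4 rad).
It also fails if it takes over 56 s, if anything falls off the work surface, if the arm or the gripper's body presses on something with over 40 N, if the wrist force passes 120 N, or if a joint passes its speed limit or range.

## Working session

There is one attempt and no reset: what is moved stays moved. The work goes in short steps, Python scripts to look and compute and a shell command to move; the robot and the scene stay as the last step left them, time stands still between calls to the robot, and variables do not carry over. Pictures are saved under pics/ and viewed, at most 10 in all, crops included, and the job is handed in when it is done.

```bash
mkdir -p pics; ls; python3 - <<'E'
from plant import env
import cv2,numpy as np
s=env.read_state();print({k:np.round(v,3) for k,v in s.items()})
for n in("scene","top"):
    c=env.capture(n);cv2.imwrite(f"pics/{n}0.png",c["frame"])
    print(n,{k:np.round(v,4).tolist() for k,v in c.items() if k!="frame"})
E
```

```text
pics
{'time_s': np.float64(0.0), 'qpos': array([ 1.214,  0.151,  1.438, -0.   ,  1.554, -0.134]), 'qvel': array([ 0.001, -0.   , -0.   ,  0.   , -0.   ,  0.   ]), 'effort': array([-0.0000e+00, -7.1306e+01, -5.7085e+01, -0.0000e+00,  9.0000e-03,
        0.0000e+00]), 'tool_pos': array([0.127, 0.561, 0.231]), 'tool_rot': array([-3.490e-01, -3.122e+00,  2.000e-03]), 'contact_force': array([ 0.116, -0.302,  0.222]), 'torque': array([0.008, 0.025, 0.063]), 'finger_force': np.float64(0.0), 'gripper_width': np.float64(0.085)}
scene {'fx': 454.0953, 'fy': 454.0953, 'cx': 321.0542, 'cy': 195.1335, 'cam_to_world': [[0.7305, 0.3794, -0.5679, -0.1306], [-0.6827, 0.3848, -0.6211, -0.7774], [-0.0171, 0.8414, 0.5401, 0.7587], [0.0, 0.0, 0.0, 1.0]]}
top {'fx': 503.3487, 'fy': 503.3487, 'cx': 318.5835, 'cy': 200.2972, 'cam_to_world': [[0.0107, 0.9973, -0.0731, 0.4534], [-0.9998, 0.0117, 0.0131, 0.015], [0.0139, 0.0729, 0.9972, 1.6591], [0.0, 0.0, 0.0, 1.0]]}
```

View pics/top0.png

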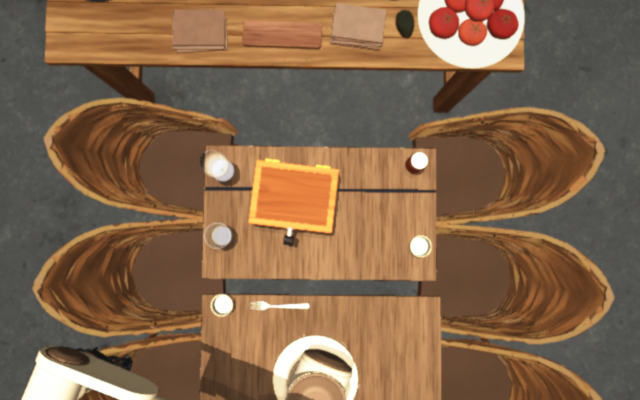

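View pics/scene0.png

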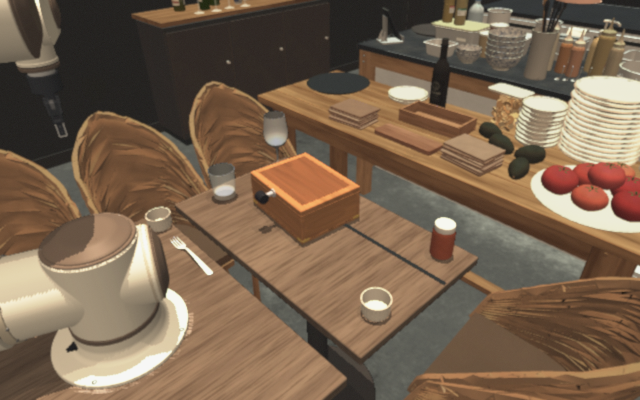

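The top view shows the chest at about (250–340, 158–235), with its black knob and shadow near (290, 236). The tumbler is at (220, 237), the wine glass at (218, 168), the jar at (418, 163) and the ramekin at (421, 245). In the scene view the knob is at (263, 197).

```bash
cat > h.py <<'E'
from plant import env
import cv2,numpy as np
from scipy.spatial.transform import Rotation as R
def ray(c,u,v):
    M=c["cam_to_world"];d=np.array([(u-c["cx"])/c["fx"],-(v-c["cy"])/c["fy"],-1.])
    return M[:3,3],M[:3,:3]@d
def onz(c,u,v,z):
    o,d=ray(c,u,v);return o+d*(z-o[2])/d[2]
E
python3 - <<'E'
from h import *
c=env.capture("top");f=c["frame"];hsv=cv2.cvtColor(f,cv2.COLOR_BGR2HSV)
m=cv2.inRange(hsv,(5,170,150),(25,255,255));m[:, :235]=0;m[:,355:]=0;m[:140]=0;m[250:]=0
k=max(cv2.findContours(m,0,2)[0],key=cv2.contourArea)
r=cv2.minAreaRect(k);b=cv2.boxPoints(r)
print(r);P=np.array([onz(c,*p,.106) for p in b]);print(P.round(4),np.linalg.norm(np.diff(P,axis=0),axis=1))
print("centre",P.mean(0))
i=f[140:260,190:350];cv2.imwrite("pics/t1.png",cv2.resize(i,None,fx=5,fy=5,interpolation=cv2.INTER_CUBIC)[:600,:800])
s=env.capture("scene");i=s["frame"][130:250,190:350];cv2.imwrite("pics/s1.png",cv2.resize(i,None,fx=5,fy=5,interpolation=cv2.INTER_CUBIC))
for n,c,w in(("top",c,(270,220,310,250)),("scene",s,(250,180,280,210))):
    g=c["frame"].max(2);x0,y0,x1,y1=w;q=(g[y0:y1,x0:x1]<45).astype(np.uint8)
    n_,l,st,ce=cv2.connectedComponentsWithStats(q)
    for a,e in zip(st[1:],ce[1:]):
        if a[4]>8: print(n,a,e+[x0,y0],onz(c,*(e+[x0,y0]),.098))
E
```

```text
((293.6347961425781, 195.60411071777344), (72.908935546875, 53.16276550292969), 6.709836959838867)
[[ 0.511   0.192   0.106 ]
 [ 0.6751  0.1761  0.106 ]
 [ 0.6513 -0.0491  0.106 ]
 [ 0.4872 -0.0313  0.106 ]] [0.16493278 0.22641959 0.16505302]
centre [0.58113947 0.07192105 0.106     ]
scene [ 6 16 12  7 59] [262.27118644 198.86440678] [0.43958097 0.07910701 0.098     ]
```

View pics/t1.png

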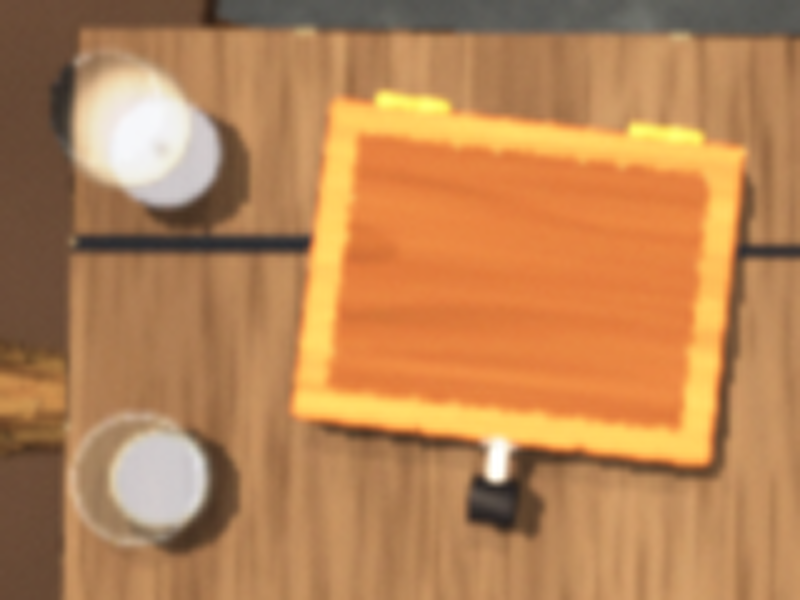

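The enlarged top view shows the lid's outer corners at crop px (332,100), (745,148), (712,466) and (293,413), with the knob centred at about (494,501). The wine glass and tumbler stand clear on the left (+y) side.

```bash
python3 - <<'E'
from h import *
c=env.capture("top")
g=lambda x,y,z:onz(c,(x+.5)/5-.5+190,(y+.5)/5-.5+140,z)
P=np.array([g(332,100,.106),g(745,148,.106),g(712,466,.106),g(293,413,.106)])
print(P.round(4));ce=P.mean(0);print(ce,np.linalg.norm(np.roll(P,-1,0)-P,axis=1))
K=g(494,501,.098);print("knob",K, "tumbler",g(160,478,.01),"wine",g(165,150,.005))
yx=(P[0]+P[1]-P[2]-P[3]);yy=P[0]+P[3]-P[1]-P[2]
print(np.degrees([np.arctan2(yx[1],yx[0]),np.arctan2(-yy[0],yy[1]),np.arctan2(*(ce-K)[[1,0]])]))
s=env.capture("scene");print(s["cam_to_world"][:3,3])
o,d=ray(c,(494.5)/5-.5+190,(501.5)/5-.5+140);o2,d2=ray(s,262.27,198.0)
A=np.stack([d,-d2],1);t=np.linalg.lstsq(A,o2-o,rcond=None)[0];print(o+d*t[0],o2+d2*t[1])
st=env.read_state();print(R.from_rotvec(st["tool_rot"]).as_matrix().round(3))
E
```

```text
[[ 0.6917  0.1905  0.106 ]
 [ 0.6649 -0.0666  0.106 ]
 [ 0.4673 -0.0478  0.106 ]
 [ 0.497   0.2106  0.106 ]]
[0.58020428 0.0716807  0.106     ] [0.25842596 0.19849425 0.26006614 0.19568126]
knob [0.44428744 0.0864895  0.098     ] tumbler [0.45640626 0.30835049 0.01      ] wine [0.67245488 0.31129263 0.005     ]
[-5.66735877 -6.26370358 -6.21812424]
[-0.13063314 -0.77741247  0.75865944]
[0.44427048 0.086623   0.09508543] [0.44467851 0.08633943 0.09507007]
[[-0.975  0.221 -0.   ]
 [ 0.221  0.975 -0.   ]
 [ 0.    -0.001 -1.   ]]
```

```bash
python3 -m creep '0 0 0 0 0 -6.67 8; -2.44 -2.92 0 0 0 0 8; -2.44 -2.92 0 0 0 0 8; -2.44 -2.92 0 0 0 0 8; -2.44 -2.92 0 0 0 0 8'
python3 -m creep '-2.44 -2.92 0 0 0 0 8; -2.44 -2.92 0 0 0 0 8; -2.44 -2.92 0 0 0 0 8; -2.44 -2.92 0 0 0 0 8; -2.44 -2.92 0 0 0 0 8'
python3 -m creep '-2.44 -2.92 0 0 0 0 8; -2.44 -2.92 0 0 0 0 8; -2.44 -2.92 0 0 0 0 8; -2.44 -2.92 0 0 0 0 8; -2.44 -2.92 0 0 0 0 8'
python3 -m creep '-2.44 -2.92 0 0 0 0 8; 0 0 0 0 0 0 8; 0 0 0 0 0 0 8'
cat > st.py <<'E'
from h import *
import sys
s=env.read_state();p=np.array(s["tool_pos"]);M=R.from_rotvec(s["tool_rot"]).as_matrix()
print("t",s["time_s"],"tcp",p.round(4),"F",np.round(s["contact_force"],1),"w",round(float(s["gripper_width"]),4),"ff",round(float(s["finger_force"]),1))
print(M.round(3).tolist())
if len(sys.argv)>3:
    g=np.array([float(a) for a in sys.argv[1:4]]);print("cm in tool axes",(M.T@(g-p)*100).round(2))
E
python3 st.py .444 .0865 .2
```

```text
time_s: 0.72
tool_pos: [0.212, 0.4328, 0.2311]
tool_rot: [-0.166, -3.137, 0.0]
contact_force: [1.5, -0.6, 0.5]
gripper_width: 0.0799
finger_force: 0.0
time_s: 1.13
tool_pos: [0.318, 0.2745, 0.2315]
tool_rot: [0.167, 3.137, 0.0]
contact_force: [1.7, 0.3, 0.3]
gripper_width: 0.0798
finger_force: 0.0
time_s: 1.55
tool_pos: [0.4239, 0.1161, 0.2315]
tool_rot: [0.167, 3.137, 0.0]
contact_force: [1.6, 0.4, -0.0]
gripper_width: 0.0803
finger_force: 0.0
time_s: 1.8
tool_pos: [0.445, 0.0848, 0.2309]
tool_rot: [-0.172, -3.136, 0.0]
contact_force: [-0.2, 0.9, -0.3]
gripper_width: 0.08
finger_force: 0.0
t 1.8 tcp [0.445  0.0848 0.2309] F [-0.2  0.9 -0.3] w 0.08 ff 0.0
[[-0.994, 0.11, -0.001], [0.11, 0.994, -0.0], [0.001, -0.0, -1.0]]
cm in tool axes [0.12 0.16 3.09]
```

```bash
cat >> h.py <<'E'
def wray(c,u,v,s):
    T=np.eye(4);T[:3,:3]=R.from_rotvec(s["tool_rot"]).as_matrix();T[:3,3]=s["tool_pos"]
    M=T@c["mount"];a,b=u-c["cx"],v-c["cy"];r=np.hypot(a,b);th=r/c["fx"]
    d=np.array([np.sin(th)*a/max(r,1e-9),-np.sin(th)*b/max(r,1e-9),-np.cos(th)])
    return M[:3,3],M[:3,:3]@d
def wonz(c,u,v,s,z):
    o,d=wray(c,u,v,s);return o+d*(z-o[2])/d[2]
def wpix(c,s,P):
    T=np.eye(4);T[:3,:3]=R.from_rotvec(s["tool_rot"]).as_matrix();T[:3,3]=s["tool_pos"]
    q=(np.linalg.inv(T@c["mount"])@np.r_[P,1])[:3];x,y,z=q[0],-q[1],-q[2];h=np.hypot(x,y);th=np.arctan2(h,z)
    return c["cx"]+c["fx"]*th*x/h,c["cy"]+c["fy"]*th*y/h
E
python3 - <<'E'
from h import *
s=env.read_state();c=env.capture("wrist");cv2.imwrite("pics/w1.png",c["frame"])
print(np.round(c["mount"],3),c["fx"],c["cx"],c["cy"])
u,v=wpix(c,s,[.444,.0865,.098]);print(u,v,wonz(c,u,v,s,.098))
E
```

```text
[[-0.001  0.948  0.318  0.082]
 [ 1.     0.001  0.    -0.002]
 [-0.     0.318 -0.948 -0.142]
 [ 0.     0.     0.     1.   ]] 309.70691628693146 318.9257169994384 199.51687405796997
322.3458928034994 187.7890751468534 [0.444  0.0865 0.098 ]
```

View pics/w1.png

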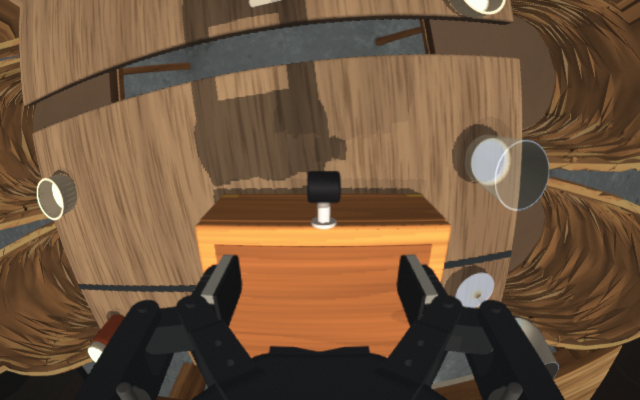

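The knob centre is at (324,187) in the wrist view, against a predicted (322,188). The lid edge is level, so the tool is aligned. Next I descend and close.

```bash
python3 -m creep '0.1 0.2 3 0 0 0 7; 0 0 3 0 0 0 7; 0 0 3 0 0 0 7; 0 0 3 0 0 0 7; 0 0 2.5 0 0 0 7' 30 >/dev/null
python3 -m creep '0 0 0.8 0 0 0 7; 0 0 0 0 0 0 7' >/dev/null; python3 st.py .444 .0865 .0785
python3 -m creep '0 0 0 0 0 0 2.5; 0 0 0 0 0 0 2.5; 0 0 0 0 0 0 2.5; 0 0 0 0 0 0 2.5; 0 0 0 0 0 0 2.5' 30 >/dev/null
python3 -m creep '0 0 0 0 0 0 2.5; 0 0 0 0 0 0 2.5; 0 0 0 0 0 0 2.5; 0 0 0 0 0 0 2.5;0 0 0 0 0 0 2.5'; python3 st.py
```

```text
t 2.4333 tcp [0.4424 0.0893 0.0771] F [-0.3 -0.1  0.1] w 0.0698 ff 0.0
[[-0.994, 0.105, -0.003], [0.105, 0.994, -0.0], [0.003, -0.0, -1.0]]
cm in tool axes [-0.19 -0.27 -0.14]
time_s: 3.27
tool_pos: [0.4444, 0.0887, 0.0798]
tool_rot: [0.167, 3.135, 0.001]
contact_force: [-2.2, 2.2, 9.1]
gripper_width: 0.0296
finger_force: 30.8
t 3.2667 tcp [0.4444 0.0887 0.0798] F [-2.2  2.2  9.1] w 0.0296 ff 30.8
[[-0.994, 0.106, 0.002], [0.106, 0.994, 0.0], [-0.002, 0.001, -1.0]]
```

```bash
python3 - <<'E'
import numpy as np
t=np.linspace(0,1.41,31);X=-23.7*np.cos(t)+.8*np.sin(t);Z=23.7*np.sin(t)+.8*np.cos(t)
for i,(a,b) in enumerate(zip(-np.diff(X),-np.diff(Z))): print(f"{a:.2f} 0 {b:.2f}",end="; " if i%5<4 else "\n")
E
```

```text
-0.06 0 -1.11; -0.12 0 -1.11; -0.17 0 -1.10; -0.22 0 -1.09; -0.27 0 -1.08
-0.32 0 -1.07; -0.37 0 -1.05; -0.42 0 -1.03; -0.47 0 -1.01; -0.51 0 -0.99
-0.56 0 -0.96; -0.61 0 -0.94; -0.65 0 -0.91; -0.69 0 -0.87; -0.73 0 -0.84
-0.77 0 -0.81; -0.81 0 -0.77; -0.84 0 -0.73; -0.88 0 -0.69; -0.91 0 -0.65
-0.94 0 -0.60; -0.96 0 -0.56; -0.99 0 -0.51; -1.01 0 -0.47; -1.03 0 -0.42
-1.05 0 -0.37; -1.07 0 -0.32; -1.08 0 -0.27; -1.09 0 -0.22; -1.10 0 -0.17
```

```bash
python3 -m creep '-0.06 0 -1.11 0 0 0 2.5; -0.12 0 -1.11 0 0 0 2.5; -0.17 0 -1.10 0 0 0 2.5; -0.22 0 -1.09 0 0 0 2.5; -0.27 0 -1.08 0 0 0 2.5'
python3 -m creep '-0.32 0 -1.07 0 0 0 2.5; -0.37 0 -1.05 0 0 0 2.5; -0.42 0 -1.03 0 0 0 2.5; -0.47 0 -1.01 0 0 0 2.5; -0.51 0 -0.99 0 0 0 2.5'; python3 st.py
```

```text
time_s: 3.68
tool_pos: [0.4521, 0.0878, 0.134]
tool_rot: [0.167, 3.137, 0.001]
contact_force: [4.9, 4.3, -9.7]
gripper_width: 0.0298
finger_force: 30.4
time_s: 4.1
tool_pos: [0.4728, 0.0856, 0.1855]
tool_rot: [-0.167, -3.136, -0.001]
contact_force: [3.6, 5.3, -9.3]
gripper_width: 0.0296
finger_force: 30.4
t 4.1 tcp [0.4728 0.0856 0.1855] F [ 3.6  5.3 -9.3] w 0.0296 ff 30.4
[[-0.994, 0.106, -0.001], [0.106, 0.994, 0.0], [0.001, 0.0, -1.0]]
```

```bash
python3 -m creep '-0.56 -0.1 -0.96 0 0 0 2.5; -0.61 -0.1 -0.94 0 0 0 2.5; -0.65 0 -0.91 0 0 0 2.5; -0.69 0 -0.87 0 0 0 2.5; -0.73 0 -0.84 0 0 0 2.5'
python3 -m creep '-0.77 0 -0.81 0 0 0 2.5; -0.81 0 -0.77 0 0 0 2.5; -0.84 0 -0.73 0 0 0 2.5; -0.88 0 -0.69 0 0 0 2.5; -0.91 0 -0.65 0 0 0 2.5'
python3 -m creep '-0.94 0 -0.60 0 0 0 2.5; -0.96 0 -0.56 0 0 0 2.5; -0.99 0 -0.51 0 0 0 2.5; -1.01 0 -0.47 0 0 0 2.5; -1.03 0 -0.42 0 0 0 2.5'; python3 st.py
```

```text
time_s: 4.52
tool_pos: [0.5049, 0.082, 0.2306]
tool_rot: [-0.165, -3.136, -0.006]
contact_force: [2.1, 23.1, -8.2]
gripper_width: 0.0296
finger_force: 30.5
time_s: 4.93
tool_pos: [0.5467, 0.0775, 0.2671]
tool_rot: [-0.164, -3.136, -0.006]
contact_force: [0.3, 21.3, -7.3]
gripper_width: 0.0295
finger_force: 30.2
time_s: 5.35
tool_pos: [0.5958, 0.0722, 0.2927]
tool_rot: [-0.164, -3.136, -0.005]
contact_force: [-1.8, 17.7, -4.0]
gripper_width: 0.0294
finger_force: 30.1
t 5.35 tcp [0.5958 0.0722 0.2927] F [-1.8 17.7 -4. ] w 0.0294 ff 30.1
[[-0.995, 0.104, -0.001], [0.104, 0.995, 0.003], [0.001, 0.003, -1.0]]
```

My y correction went the wrong way, so I take it back while finishing the arc.

```bash
python3 -m creep '-1.05 0.12 -0.37 0 0 0 2.5; -1.07 0.12 -0.32 0 0 0 2.5; -1.08 0 -0.27 0 0 0 2.5; -1.09 0 -0.22 0 0 0 2.5; -1.10 0 -0.17 0 0 0 2.5'
python3 -m creep '0 0 0 0 0 0 2.5; 0 0 0 0 0 0 2.5; 0 0 0 0 0 0 2.5'; python3 st.py
python3 - <<'E'
from h import *
c=env.capture("scene");cv2.imwrite("pics/s2.png",cv2.resize(c["frame"][60:260,180:440],None,fx=3,fy=3,interpolation=cv2.INTER_CUBIC))
H=np.array([.6796,.0611]);ex=np.array([.9943,-.1063]);s=env.read_state();p=s["tool_pos"];dx=ex@(p[:2]-H);dz=p[2]+.0195-.09
print("lid angle est",dx,dz,np.pi-np.arctan2(dz,dx)+np.arctan2(8,237)-2*np.arctan2(8,237))
E
```

```text
time_s: 5.77
tool_pos: [0.6496, 0.0664, 0.3063]
tool_rot: [-0.168, -3.136, 0.001]
contact_force: [-5.9, -1.5, -2.1]
gripper_width: 0.0301
finger_force: 30.9
time_s: 6.02
tool_pos: [0.6495, 0.0665, 0.3062]
tool_rot: [0.168, 3.136, -0.001]
contact_force: [-2.3, -2.5, 3.1]
gripper_width: 0.0296
finger_force: 31.7
t 6.0167 tcp [0.6495 0.0665 0.3062] F [-2.3 -2.5  3.1] w 0.0296 ff 31.7
[[-0.994, 0.107, 0.001], [0.107, 0.994, -0.001], [-0.001, -0.001, -1.0]]
lid angle est -0.030618913645466348 0.23565963280559019 1.4078491264754176
```

View pics/s2.png

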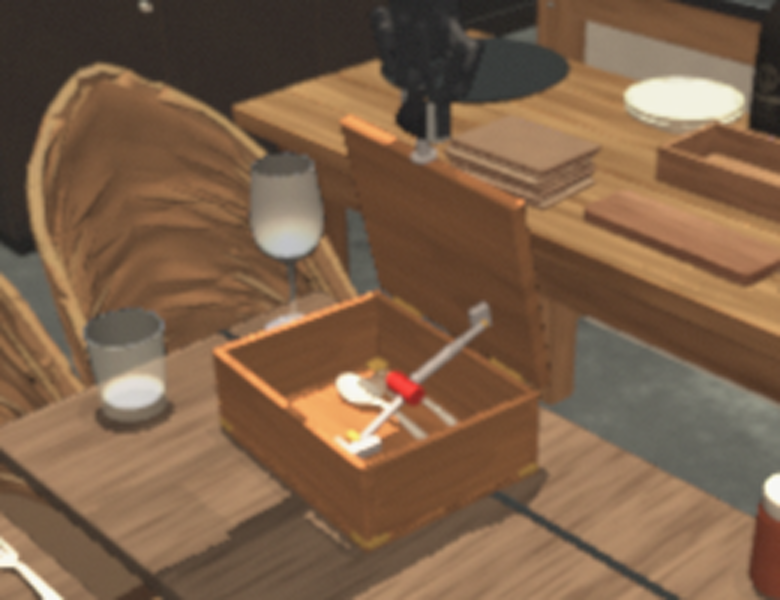

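The stay looks straight, with the red roller at crop (405,387), and the estimated lid angle is 1.41. I let go, go straight up, and check.

```bash
python3 -m creep '0 0 0 0 0 0 6; 0 0 0 0 0 0 6; 0 0 0 0 0 0 6; 0 0 0 0 0 0 6; 0 0 0 0 0 0 6' >/dev/null
python3 -m creep '0 0 -2 0 0 0 6; 0 0 -3 0 0 0 6; 0 0 -3 0 0 0 6; 0 0 0 0 0 0 6; 0 0 0 0 0 0 6'
python3 - <<'E'
from h import *
cs=[env.capture("scene"),env.capture("top")];D=[]
for c,w in zip(cs,((290,160,345,215),(260,160,345,240))):
    hsv=cv2.cvtColor(c["frame"],cv2.COLOR_BGR2HSV);x0,y0,x1,y1=w
    m=(cv2.inRange(hsv,(0,200,90),(4,255,255))|cv2.inRange(hsv,(174,200,90),(180,255,255)))[y0:y1,x0:x1]
    n,l,st,ce=cv2.connectedComponentsWithStats(m);i=1+st[1:,4].argmax();print(st[i],ce[i]+[x0,y0]);D.append(ray(c,*(ce[i]+[x0,y0])))
    print(onz(c,*(ce[i]+[x0,y0]),.114))
(o,d),(o2,d2)=D;t=np.linalg.lstsq(np.stack([d,-d2],1),o2-o,rcond=None)[0];print(o+d*t[0],o2+d2*t[1])
cv2.imwrite("pics/s3.png",cv2.resize(cs[0]["frame"][60:260,180:440],None,fx=3,fy=3))
E
python3 st.py .5583 -.0014 .18
```

```text
time_s: 6.9
tool_pos: [0.6499, 0.067, 0.3872]
tool_rot: [0.167, 3.134, 0.0]
contact_force: [0.7, 0.0, -1.0]
gripper_width: 0.06
finger_force: 0.0
[21 25  2  3  4] [311.5 186. ]
[0.56006288 0.01568514 0.114     ]
t 7.0 tcp [0.6496 0.0669 0.3847] F [-1.1  0.5 -0.7] w 0.0601 ff 0.0
[[-0.994, 0.106, -0.001], [0.106, 0.994, -0.0], [0.001, -0.0, -1.0]]
cm in tool axes [ 8.33 -7.76 20.48]Traceback (most recent call last):
  File "<stdin>", line 6, in <module>
ValueError: attempt to get argmax of an empty sequence
```

```bash
python3 -m creep '2.8 -2.6 0 0 0 0 0; 2.8 -2.6 0 0 0 0 0; 2.8 -2.6 0 0 0 0 0; 0 0 0 0 -7 0 0; 0 0 0 0 -7 0 0' >/dev/null
python3 -m creep '0 0 0 0 -7 0 0; 0 0 0 0 0 0 0'
python3 - <<'E'
from h import *
s=env.read_state();w=env.capture("wrist");cs=[env.capture("scene"),env.capture("top")]
cv2.imwrite("pics/w3.png",w["frame"])
pw=wpix(w,s,[.5583,-.0014,.111]);print("pred wrist",pw);D=[]
for n,c,W in(("scene",cs[0],(290,160,345,215)),("wrist",w,tuple(int(q) for q in(max(pw[0]-60,0),max(pw[1]-60,0),pw[0]+60,pw[1]+60)))):
    hsv=cv2.cvtColor(c["frame"],cv2.COLOR_BGR2HSV);x0,y0,x1,y1=W
    m=(cv2.inRange(hsv,(0,170,80),(5,255,255))|cv2.inRange(hsv,(172,170,80),(180,255,255)))[y0:y1,x0:x1]
    k,l,st,ce=cv2.connectedComponentsWithStats(m)
    if k<2: print(n,"none");continue
    i=1+st[1:,4].argmax();e=ce[i]+[x0,y0];print(n,st[i],e);D.append(ray(c,*e) if n!="wrist" else wray(c,*e,s))
(o,d),(o2,d2)=D;t=np.linalg.lstsq(np.stack([d,-d2],1),o2-o,rcond=None)[0];print(o+d*t[0],o2+d2*t[1])
E
python3 st.py .5583 -.0014 .18
```

```text
time_s: 7.58
tool_pos: [0.5552, -0.0013, 0.3841]
tool_rot: [0.147, 2.765, -0.028]
contact_force: [-1.5, 0.6, -0.5]
gripper_width: 0.0001
finger_force: 0.0
pred wrist (np.float64(320.3906921386408), np.float64(88.0003797575698))
scene [19 23 13 12 81] [314.49382716 188.5308642 ]
wrist [ 47  52  29  15 390] [320.75641026  86.6       ]
[ 0.55584453 -0.00104753  0.11515543] [ 0.55511839 -0.00062304  0.11489293]
t 7.7333 tcp [ 0.5574 -0.0017  0.3854] F [0.7 0.1 0. ] w 0.0002 ff 0.0
[[-0.929, 0.106, 0.354], [0.099, 0.994, -0.038], [-0.356, -0.0, -0.935]]
cm in tool axes [ 7.23  0.04 19.22]
```

View pics/w3.png

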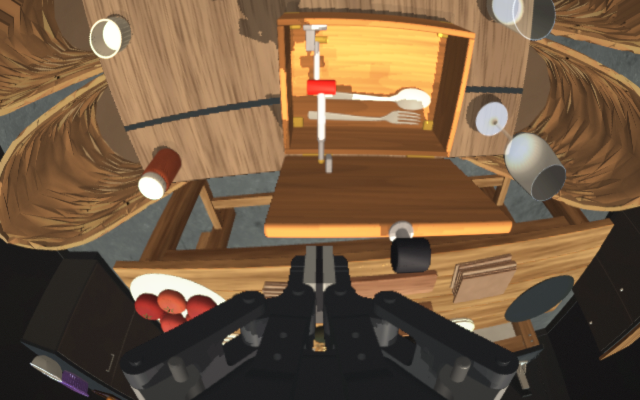

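The wrist view shows the roller at (321,87), as predicted, with the bars in line and the lid standing by itself, so the stay is locked. Now the hand comes down over the roller.

```bash
python3 -m creep '1.3 0 2.8 0 0 0 0; 1.1 0 2.86 0 0 0 0; 1.1 0 2.86 0 0 0 0; 1.1 0 2.86 0 0 0 0; 1.1 0 2.86 0 0 0 0' >/dev/null
python3 -m creep '1.1 0 2.86 0 0 0 0; 1.1 0 2.86 0 0 0 0; 1.1 0 2.86 0 0 0 0; 0 0 0 0 0 0 0; 0 0 0 0 0 0 0' >/dev/null
python3 st.py .5555 -.001 .135
```

```text
t 8.5667 tcp [ 0.5557 -0.0015  0.1391] F [ 0.7 -0.7  0.8] w -0.0003 ff 0.0
[[-0.93, 0.106, 0.352], [0.099, 0.994, -0.037], [-0.354, 0.0, -0.935]]
cm in tool axes [0.17 0.05 0.37]
```

```bash
python3 -m creep '0.28 0 1.02 0 0 0 0; 0.28 0 1.02 0 0 0 0; 0.28 0 1.02 0 0 0 0; 0.28 0 1.02 0 0 0 0; 0.28 0 1.02 0 0 0 0'
python3 - <<'E'
from h import *
s=env.read_state();w=env.capture("wrist");c=env.capture("scene")
a=cv2.resize(c["frame"][80:260,190:390],None,fx=2,fy=2);b=w["frame"][:360,120:520]
cv2.imwrite("pics/p1.png",np.hstack([a,b]))
E
python3 st.py
```

```text
time_s: 8.98
tool_pos: [0.5617, -0.0022, 0.0877]
tool_rot: [0.147, 2.769, -0.028]
contact_force: [2.6, -0.2, 17.6]
gripper_width: 0.0
finger_force: 8.7
t 9.0833 tcp [ 0.5609 -0.0021  0.0865] F [-0.6  0.3  4.2] w -0.0001 ff 2.1
[[-0.928, 0.106, 0.356], [0.099, 0.994, -0.038], [-0.358, -0.0, -0.934]]
```

View pics/p1.png

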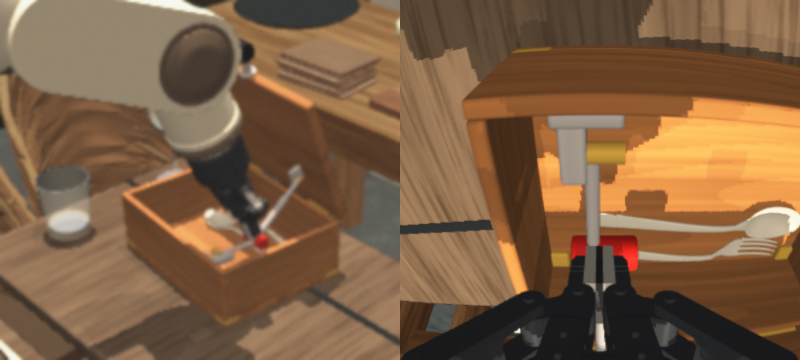

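The finger sits on the roller, pressed about 30 mm down, and the knee is bending. I press a little more, then look at the force.

```bash
python3 -m creep '0.1 0 0.6 0 0 0 0; 0.1 0 0.5 0 0 0 0; 0 0 0 0 0 0 0'
python3 -m creep '0 0 0 0 0 0 0;0 0 0 0 0 0 0'
```

```text
time_s: 9.33
tool_pos: [0.5618, -0.0022, 0.0751]
tool_rot: [0.147, 2.774, -0.027]
contact_force: [-8.0, 1.6, 6.9]
gripper_width: -0.0
finger_force: 4.9
time_s: 9.5
tool_pos: [0.5626, -0.0023, 0.076]
tool_rot: [0.147, 2.772, -0.027]
contact_force: [-0.0, -0.5, -0.1]
gripper_width: -0.0
finger_force: 0.0
```

The force has dropped to zero, so the knee is folding on its own. I take the hand away now, up and back.

```bash
python3 -m creep '0 0 -3.8 0 0 0 0; 0 0 -4 0 0 0 0; 1.5 0 -3.6 0 0 0 0; 2.5 0 -3.2 0 0 0 0; 2.8 0 -3 0 0 0 0'
python3 -m creep '2.8 0 -3 0 0 0 0; 2.8 0 -3 0 0 0 0; 2.8 0 -3 0 0 0 0; 2.8 0 -3 0 0 0 0; 0 0 0 0 0 0 0'
python3 - <<'E'
from h import *
c=env.capture("scene");cv2.imwrite("pics/e1.png",cv2.resize(c["frame"][60:260,180:440],None,fx=2,fy=2))
E
```

```text
time_s: 9.92
tool_pos: [0.4361, 0.0112, 0.2177]
tool_rot: [0.147, 2.771, -0.028]
contact_force: [-0.0, -0.1, 0.8]
gripper_width: 0.0001
finger_force: 0.0
time_s: 10.33
tool_pos: [0.3165, 0.0331, 0.2942]
tool_rot: [0.151, 2.792, -0.037]
contact_force: [0.4, -0.1, 0.6]
gripper_width: 0.0003
finger_force: 0.0
```

View pics/e1.png

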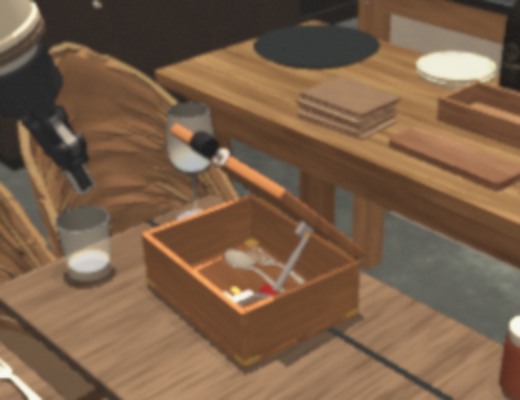

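The lid is already sinking with its stay folded, and the hand is well clear. I wait for it to shut.

```bash
Z='0 0 0 0 0 0 0; 0 0 0 0 0 0 0; 0 0 0 0 0 0 0; 0 0 0 0 0 0 0; 0 0 0 0 0 0 0'
for i in $(seq 20); do python3 -m creep '0 0 0 0 0 0 0; 0 0 0 0 0 0 0; 0 0 0 0 0 0 0; 0 0 0 0 0 0 0; 0 0 0 0 0 0 0' >/dev/null; done
python3 st.py; python3 - <<'E'
from h import *
a=env.capture("scene");f=a["frame"];cv2.imwrite("pics/e2.png",cv2.resize(f[60:260,180:440],None,fx=2,fy=2))
b=cv2.imread("pics/scene0.png");d=cv2.absdiff(f,b)[150:250,245:370];print("mean diff to start, chest region",d.mean(),(d.max(2)>30).sum())
E
```

```text
t 18.7167 tcp [0.3167 0.0327 0.2916] F [ 0.1 -1.   0. ] w -0.0003 ff 0.0
[[-0.936, 0.109, 0.335], [0.1, 0.994, -0.043], [-0.338, -0.007, -0.941]]
mean diff to start, chest region 2.02128 0
```

View pics/e2.png

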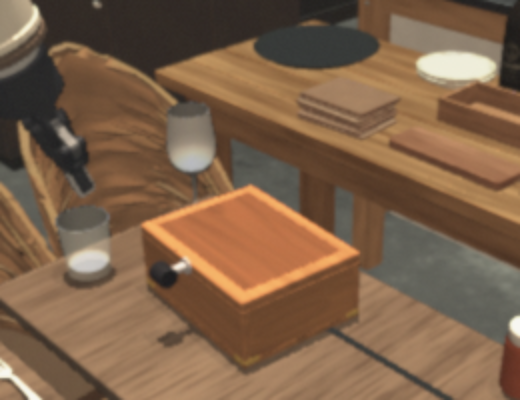

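The lid is fully shut: the chest region matches the starting picture. The arm is clear of everything, so I hand in.

```bash
python3 -c "
from plant import env
print(env.job_done())"
```

```text
the job is handed in; nothing more can be done
None
```

I raised the lid until the stay locked and it stood open by itself, then pressed the red roller to break the knee; the lid sank fully shut, the glasses, ramekin and jar were left alone, and I handed the job in at about 19 s (no verdict was returned).

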